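# Nest three saucepans with fanned handles

### The job

Draw the middle-sized saucepan out from between the canisters by its rim, stand it on the clear worktop and let go, then take it by its long handle and nest it in the large saucepan, which stays where it stands; then nest the small saucepan in the middle one. Set each down gently and flat on the floor of the pan below, with the three handles spread like a fan within about a quarter turn, none over another and the tips a good 6 cm apart. Leave the other things alone.

Things in the scene. Friction and masses are not known exactly. Their poses are not given: they have to be found in the camera images.
- pan_large: Largest of three steel saucepans; stands near the middle, handle roughly away from the robot. Straight wall, 114 mm across outside, 106 inside, 58 mm high, floor 4 mm thick; rim bead 8 mm wide, 8 high, centred at radius 57 mm. Loose, about 0.63 kg. Origin: centre of its underside; z up, x towards its handle.
- pan_medium: Middle of three steel saucepans; at first its handle is tucked in the 42 mm gap between two canisters: only the rim towards the robot can be gripped. Straight wall, 94 mm across outside, 86 inside, 64 mm high, floor 4 mm thick; rim bead 8 mm wide, 8 high, centred at radius 47 mm. Loose, about 0.28 kg. Origin: centre of its underside; z up, x towards its handle. Fits the large pan with 7 mm play all round.
- pan_small: Smallest of three steel saucepans; stands alone at the right, handle roughly away from the robot. Straight wall, 72 mm across outside, 64 inside, 70 mm high, floor 4 mm thick; rim bead 8 mm wide, 8 high, centred at radius 36 mm. Loose, about 0.23 kg. Origin: centre of its underside; z up, x towards its handle. Fits the middle pan with 7 mm play all round.
- pan_medium_handle: The middle pan's long handle as a part (rigidly fixed to the pan; same origin and axes as the pan).
- pan_large_tip (a point): Outer end of the large pan's black handle, 137 mm from the pan's axis. The handle runs straight out from the rim, 78 mm long, 18 wide, 12 thick; its middle is 55 mm above the pan's underside at the rim and rises 10 degrees to 69 mm here.
- pan_medium_tip (a point): Outer end of the middle pan's black handle, 129 mm from the pan's axis. The handle runs straight out from the rim, 80 mm long, 18 wide, 12 thick; its middle is 61 mm above the pan's underside at the rim and rises 10 degrees to 75 mm here.
- pan_small_tip (a point): Outer end of the small pan's black handle, 118 mm from the pan's axis. The handle runs straight out from the rim, 80 mm long, 18 wide, 12 thick; its middle is 67 mm above the pan's underside at the rim and rises 10 degrees to 81 mm here.
- canister_a: Black tin canister with a pale lid, 93 mm across, 135 mm high, fixed; the left one of the pair behind the middle pan. Origin: centre of its underside.
- canister_b: The right one of the pair, the same size, fixed; 135 mm from the other centre to centre.
- spice_jar_left: Bystander, loose: spice jar with black lid, 44 mm across, 96 mm high, near the front edge left of the large pan. Origin: centre of its underside.
- spice_jar_right: Bystander, loose: spice jar with black lid, 44 mm across, 96 mm high, near the front edge between the large and the small pan. Origin: centre of its underside.
- mug: Bystander, loose: cream mug, 78 mm across, 100 mm high, behind the large pan. Origin: under its middle, handle included.
- pepper_mill: Bystander, loose: wooden pepper mill, 58 mm across, 170 mm high, behind and right of the pans. Origin: centre of its underside.
- tumbler: Bystander, loose: clear glass tumbler, 81 mm across, 91 mm high, at the front right. Origin: centre of its underside.
Mind the look-alikes: they are no part of the job. What is shaped like the pan_medium but green is not meant.

How it is judged:
On the way, in this order (a step that is already met when the one before it is completed fails the run):
1. the middle pan has been drawn out at least 6 cm and stands upright on the worktop, released, clear of the large pan (distance of pan_medium from where it was at the start of the episode above 0.06 m and height (world z) of pan_medium below 0.005 m and angle between pan_medium's own z axis and vertical below 0.05 rad and linear speed of pan_medium below 0.02 m/s and horizontal distance between pan_medium and pan_large above 0.11 m and contact force between the fingers and pan_medium below 0.2 N), for 0.2 s.
2. the middle pan is lifted by its long handle (contact force between the fingers and pan_medium_handle above 1 N and height (world z) of pan_medium above 0.03 m), for 0.1 s.
3. the middle pan stands flat in the large pan, released, the two handles fanned apart (horizontal distance between pan_medium and pan_large below 0.012 m and z of pan_medium in the frame of pan_large below 0.008 m and angle between pan_medium's own z axis and vertical below 0.07 rad and horizontal distance between pan_medium_tip and pan_large_tip between 0.06 and 0.22 m and contact force between the fingers and pan_medium below 0.2 N and linear speed of pan_medium below 0.02 m/s), for 0.2 s.
At the end, for the whole second after the job is handed in: Large pan upright within 5 cm of its start; middle pan flat on its floor, small pan flat on the middle one's floor: axes within 12 mm, undersides within 8 mm of the one below, upright within 4 degrees; any two handle tips 6 to 22 cm apart; all released and at rest (all of step 3 and horizontal distance between pan_small and pan_medium below 0.012 m and z of pan_small in the frame of pan_medium below 0.008 m and angle between pan_small's own z axis and vertical below 0.07 rad and horizontal distance between pan_small_tip and pan_medium_tip between 0.06 and 0.22 m and horizontal distance between pan_small_tip and pan_large_tip between 0.06 and 0.22 m and angle between pan_large's own z axis and vertical below 0.05 rad and height (world z) of pan_large below 0.005 m and distance of pan_large from where it was at the start of the episode below 0.05 m and linear speed of each of pan_large, pan_small below 0.02 m/s and contact force between the fingers and pan_small below 0.2 N); the robot touches nothing.
It fails at once if a bystander (spice jar, mug, pepper mill or tumbler) is shifted by more than 3 cm (distance of any of spice_jar_left, spice_jar_right, mug, pepper_mill, tumbler from where it was at the start of the episode above 0.03 m).
It fails at once if the large pan is shifted by more than 5 cm (distance of pan_large from where it was at the start of the episode above 0.05 m).
It fails at once if the middle or small pan is let go and falls (over 0.6 m/s, a drop of about 2 cm) ((contact force between the fingers and pan_medium below 0.1 N and linear speed of pan_medium above 0.6 m/s) or (contact force between the fingers and pan_small below 0.1 N and linear speed of pan_small above 0.6 m/s)).
It also fails if it takes over 66 s, if anything falls off the work surface, if the arm or the gripper's body presses on something with over 40 N, if the wrist force passes 120 N, or if a joint passes its speed limit or range.

### The arm

A 7-joint arm with a two-finger parallel gripper is mounted at the origin on a cart in front of the work surface, level with it; the furniture and walls round the work are solid. World frame = base frame: x ahead of the robot, y to its left, z up, the work surface at z = 0. Lengths are in m, angles in rad, forces in N, time in s.
With the tool pointing down it reaches from about 0.35 to 0.775 m from the base axis. Payload 3.1 kg.
Tool frame: the origin (TCP) lies at the very end of the fingers, on their centre line; the grasp point (between the pads) lies 19 mm behind it; z points along the fingers, y is the line along which they close (so a half turn about z gives the same grasp; the last joint's range is limited). The gripper opens to 85 mm and grips with 20 to 120 N. Pads are 22 mm wide; open, the fingers measure 114 mm over their backs; the gripper's body (76 mm by 85 mm) begins 54 mm behind the grasp point. The pads swing forward as they close: fully open they stand 13 mm farther back than shut.
Start: joints at [-1.364, 0.311, 0.014, 1.512, -0.004, 1.319, -0.027], TCP at [0.135, 0.533, 0.231] pointing down, gripper open.
Joint ranges: [-2.7, 2.7], [-0.3, 1.91], [-1.27, 1.3], [0.12, 2.57], [-1.44, 4.58], [0.2, 2.03], [-3.05, 3.05]. Speed limits (rad/s): [2.79, 2.79, 3.14, 3.14, 3.14, 3.14, 3.14].

### API

Orientations are given as a 3x3 rotation matrix whose columns are the frame's x, y, z axes.
In Python, from plant import env gives the robot as it stands. Calls block until the motion is done:
- env.move_pose(position, orientation): joint-space move of the TCP to a pose.
- env.move_linear(position, speed=0.15, frame=None): straight line of the TCP; frame=None keeps the orientation; speed is the mean speed in m/s.
- env.set_joints(angles): joint-space move.
- env.open() and env.close_gripper(grasp_force=None): open the fingers fully, or close them until they stop; grasp_force is the grip in N (None keeps the last).
- env.dwell(seconds).
- env.ik(position, orientation): joint angles nearest the present ones, or None.
- env.observe(): the state.
- env.camera(name): name is "scene" or "top"; returns the picture (480x640x3 uint8, red, green, blue); there is no depth.
- env.calibration(name): a dict with "mtx" (3x3 intrinsics, pixels), "R" (3x3) and "t" (3): a world point X has camera coordinates R X + t. Camera axes: x right, y down, z forward; pixel columns grow to the right and rows downward; lengths in m; the calibration is good to about 2 mm. A picture is of the moment at which its call begins. calibration takes no time and is no camera call.
A pose or a line that the arm cannot do raises env.IKError and nothing moves.
- env.close_job(): hands the job in; it is judged then, once.
The state is a dict: "clock": time; "joint_positions": joint angles; "joint_vel": joint speeds; "effort": joint torques, N m; "position": TCP position; "tool_rot": TCP orientation; "force": force on the tool from outside, world axes, zero at the start; "wrist_torque": the same for the moment, N m; "finger_gap": opening from 0.0 (shut) to 1.0 (fully open); "finger_force": force on a finger pad.
Only numpy, scipy, OpenCV 4.12 (cv2) and the standard library are available. Lean on these libraries where they do the work, as an engineer would, in place of code of your own. Each camera call takes 0.05 s, during which the arm holds its last target. There are 200 camera calls.

## Working session

There is one attempt and no reset: what is moved stays moved. The work goes in short steps, each a Python script; the robot and the scene stay as the last script left them, time stands still between calls to the robot, and variables do not carry over. Pictures are saved under pics/ and viewed, at most 10 in all, crops included, and the job is handed in when it is done.

```bash
mkdir -p pics; ls
python3 - <<'E'
from plant import env
import cv2
for n in ("top","scene"):
    cv2.imwrite(f"pics/{n}0.png",env.camera(n)[:,:,::-1])
    c=env.calibration(n); print(n,c["mtx"].round(1).tolist(),c["R"].round(3).tolist(),c["t"].round(3).tolist())
print(env.observe())
E
```

```text
pics
top [[500.4, 0.0, 316.3], [0.0, 500.4, 236.8], [0.0, 0.0, 1.0]] [[-0.419, -0.908, -0.006], [-0.869, 0.403, -0.287], [0.263, -0.115, -0.958]] [0.204, 0.549, 1.276]
scene [[562.0, 0.0, 326.1], [0.0, 562.0, 240.0], [0.0, 0.0, 1.0]] [[-0.423, 0.906, 0.007], [0.572, 0.273, -0.773], [-0.702, -0.323, -0.634]] [0.28, -0.261, 1.928]
{'clock': 0.1, 'joint_positions': array([-1.36371288,  0.31164938,  0.01395351,  1.51288894, -0.00440962,
        1.31920657, -0.02719254]), 'joint_vel': array([-0.00019103, -0.0011175 ,  0.00140627, -0.00500357,  0.00063143,
       -0.00170944, -0.00029326]), 'effort': array([ 8.48989603e-04, -3.80851686e+01,  1.46841863e-01, -2.31241965e+01,
        1.23672214e-02,  8.07264150e-03, -6.34878560e-06]), 'position': array([0.13522621, 0.53244366, 0.23033072]), 'tool_rot': array([[-9.69242042e-01,  2.46109032e-01, -4.56288161e-04],
       [ 2.46109446e-01,  9.69239830e-01, -2.07182504e-03],
       [-6.76421948e-05, -2.12039676e-03, -9.99997750e-01]]), 'force': array([ 0.41249581, -0.12874844,  0.65318197]), 'wrist_torque': array([0.03152892, 0.02661566, 0.00281525]), 'finger_force': 0.0, 'finger_gap': 1.0019025944523525}
```

View pics/top0.png

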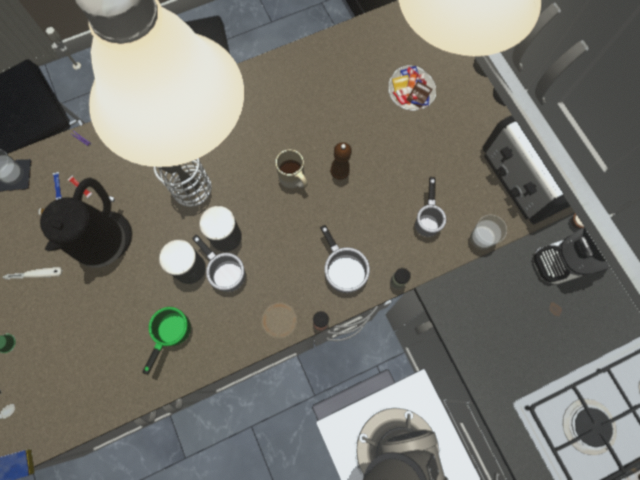

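View pics/scene0.png

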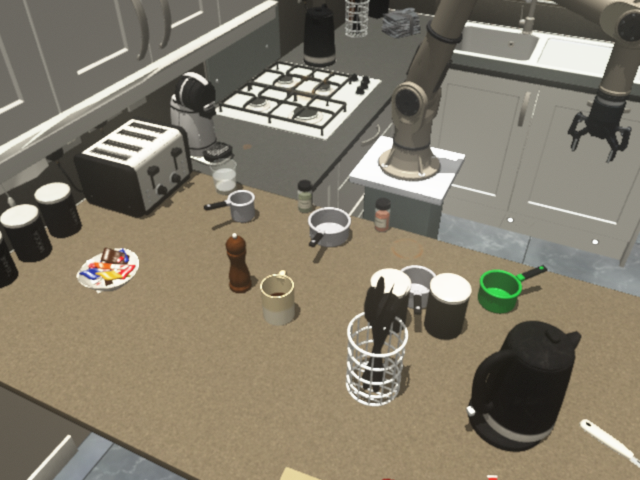

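Top view: the large pan is at (347,269) with its handle tip at (325,229). The middle pan is at (225,271), its handle running up-left to (197,238) between the canisters at (178,259) and (217,224). The small pan is at (431,218), tip (432,179). The jars are at (320,320) and (401,277). Two things look like the middle pan: the silver one at (225,271) and the green one at (169,328). The silver one is meant, because it is steel and its handle is between the canisters. Next I confirm it in an enlarged montage.

```bash
cat > h.py <<'E'
import numpy as np, cv2
from plant import env
def unproj(uv,z,n="top"):
    c=env.calibration(n); R,t,K=c["R"],c["t"],c["mtx"]
    C=-R.T@t; d=R.T@np.linalg.solve(K,[uv[0],uv[1],1.]); return C+d*(z-C[2])/d[2]
def proj(X,n="top"):
    c=env.calibration(n); p=(np.atleast_2d(X)@c["R"].T+c["t"])@c["mtx"].T; return p[:,:2]/p[:,2:]
# rim radius (outer), rim height, tip radius, tip height
PAN=dict(L=(.061,.058,.137,.069),M=(.051,.064,.129,.075),S=(.040,.070,.118,.081))
def overlay(img,p,x,y,a,n="top",z=0,col=(0,255,0),s=1,off=(0,0)):
    r,h,tr,th=PAN[p]; q=np.linspace(0,2*np.pi,60)
    f=lambda X:np.round(((proj(X,n)-off+.5)*s-.5)*16).astype(np.int32)
    cv2.polylines(img,[f(np.c_[x+r*np.cos(q),y+r*np.sin(q),q*0+z+h])],True,col,1,cv2.LINE_AA,4)
    u=np.array([np.cos(a),np.sin(a)]); v=np.array([-u[1],u[0]])
    H=[np.r_[np.array([x,y])+rr*u+w*v,hh+z+.006] for rr,w,hh in((r-.002,.009,h-.003),(tr,.009,th),(tr,-.009,th),(r-.002,-.009,h-.003))]
    cv2.polylines(img,[f(np.array(H))],True,(0,0,255),1,cv2.LINE_AA,4)
E
python3 - <<'E'
from h import *
im=cv2.imread("pics/top0.png"); out=[]
est=dict(M=((227,268),(197,238)),L=((347,266),(325,229)),S=((431,215),(432,179)))
for k,(c,tp) in est.items():
    X=unproj(c,PAN[k][1]);T=unproj(tp,PAN[k][3]);d=(T-X)[:2]
    print(k,X.round(3),T.round(3),np.hypot(*d).round(3),PAN[k][2],np.arctan2(d[1],d[0]).round(3))
for nm,p,z in(("canA",(178,253),.135),("canB",(217,222),.135),("jarL",(320,319),.096),("jarR",(401,276),.096),("tumb",(490,228),.09),("mug",(290,163),.1),("mill",(343,150),.17)): print(nm,unproj(p,z).round(3))
for (u,v),k in(((150,210),'M'),((285,210),'L'),((380,165),'S')):
    c=cv2.resize(im[v:v+100,u:u+130],None,fx=3,fy=3,interpolation=cv2.INTER_CUBIC)
    c2=c.copy(); 
    cc,tp=est[k];X=unproj(cc,PAN[k][1]);T=unproj(tp,PAN[k][3]);d=(T-X)[:2]
    overlay(c2,k,X[0],X[1],np.arctan2(d[1],d[0]),s=3,off=(u,v))
    out.append(np.hstack([c,c2]))
o=np.vstack(out)[:, :]; o=cv2.resize(o,None,fx=.66,fy=.66) ; cv2.imwrite("pics/mont.png",o); print(o.shape)
E
```

```text
M [0.61  0.208 0.064] [0.719 0.251 0.075] 0.117 0.129 0.369
L [ 0.48  -0.089  0.058] [ 0.598 -0.078  0.069] 0.118 0.137 0.094
S [ 0.511 -0.361  0.07 ] [ 0.601 -0.411  0.081] 0.103 0.118 -0.503
canA [0.68  0.303 0.135]
canB [0.716 0.181 0.135]
jarL [0.377 0.04  0.096]
jarR [ 0.389 -0.2    0.096]
tumb [ 0.407 -0.48   0.09 ]
mug [ 0.805 -0.067  0.1  ]
mill [ 0.749 -0.2    0.17 ]
(594, 515, 3)
```

View pics/mont.png

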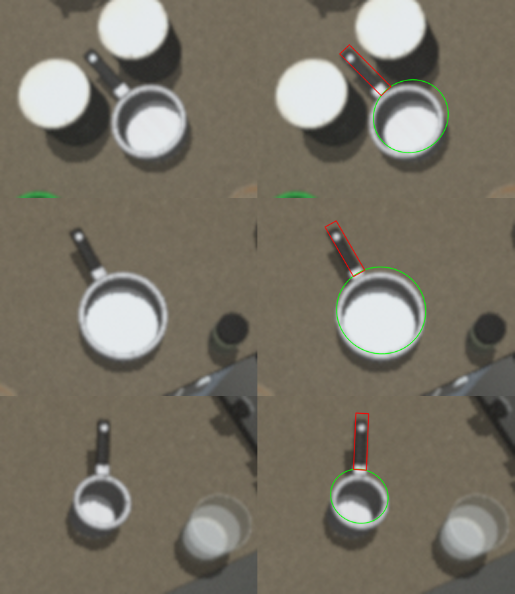

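The crop confirms it: the middle pan is the silver one, its handle lying between the two pale lids. My overlays sit a few mm too far back, so I refine the pan poses by image contrast.

```bash
cat >> h.py <<'E'
from scipy.optimize import minimize
def fit(im,p,c0,a0,z=0):
    """rim fitted by bright-inside/dark-outside contrast, handle by dark strip"""
    g=cv2.GaussianBlur(cv2.cvtColor(im,cv2.COLOR_BGR2GRAY),(0,0),.7).astype(np.float32)
    r,h,tr,th=PAN[p]; q=np.linspace(0,2*np.pi,90)
    S=lambda X:cv2.remap(g,proj(X).astype(np.float32)[:,None],None,cv2.INTER_LINEAR)[:,0]
    ring=lambda c,rr:S(np.c_[c[0]+rr*np.cos(q),c[1]+rr*np.sin(q),q*0+h+z])
    f=lambda c:-(np.minimum(ring(c,r-.004),190).mean()-np.minimum(ring(c,r+.003),190).mean())
    c=min((minimize(f,np.array(c0)+d,method="Nelder-Mead",options=dict(initial_simplex=np.array(c0)+d+np.array([[0,0],[.004,0],[0,.004]]))) for d in ([0,0],[.004,.004],[-.004,-.004],[.004,-.004],[-.004,.004])),key=lambda m:m.fun).x
    rr=np.linspace(r+.022,tr-.01,20)
    def strip(a,w): u=np.array([np.cos(a),np.sin(a)]);return S(np.c_[c[0]+rr*u[0]-w*u[1],c[1]+rr*u[1]+w*u[0],np.interp(rr,[r,tr],[h+.002,th+.005])+z]).mean()
    A=a0+np.linspace(-.25,.25,101)
    s=[strip(a,0)+strip(a,.005)+strip(a,-.005)-1.5*strip(a,.014)-1.5*strip(a,-.014) for a in A]
    return c,A[int(np.argmin(s))],f(c)
E
python3 - <<'E'
from h import *
im=cv2.imread("pics/top0.png"); out=[]
est=dict(M=((224.7,271.1),(196,236.8)),L=((347.1,269.6),(323.4,227.2)),S=((431.5,218.5),(432.3,177.6)))
for k,o in zip(est,((150,210),(285,210),(380,165))):
    X,T=unproj(est[k][0],PAN[k][1]),unproj(est[k][1],PAN[k][3]+.003);d=(T-X)[:2];a=np.arctan2(d[1],d[0])
    c,af,s=fit(im,k,X[:2],a); print(k,X[:2].round(4),a.round(3),np.hypot(*d).round(3),'fit',c.round(4),af.round(3),round(float(s)))
    cr=cv2.resize(im[o[1]:o[1]+100,o[0]:o[0]+130],None,fx=2,fy=2,interpolation=cv2.INTER_CUBIC); c1=cr.copy()
    overlay(c1,k,*c,af,s=2,off=o); out.append(np.hstack([cr,c1]))
cv2.imwrite("pics/fit0.png",np.vstack(out))
E
```

```text
M [0.6049 0.2171] 0.284 0.123 fit [0.6066 0.2169] 0.429 -75
L [ 0.4711 -0.0848] 0.07 0.132 fit [ 0.4741 -0.0853] 0.19 -66Traceback (most recent call last):
  File "<stdin>", line 6, in <module>
  File "h.py", line 25, in fit
    c=min((minimize(f,np.array(c0)+d,method="Nelder-Mead",options=dict(initial_simplex=np.array(c0)+d+np.array([[0,0],[.004,0],[0,.004]]))) for d in ([0,0],[.004,.004],[-.004,-.004],[.004,-.004],[-.004,.004])),key=lambda m:m.fun).x
      ~~~^^^^^^^^^^^^^^^^^^^^^^^^^^^^^^^^^^^^^^^^^^^^^^^^^^^^^^^^^^^^^^^^^^^^^^^^^^^^^^^^^^^^^^^^^^^^^^^^^^^^^^^^^^^^^^^^^^^^^^^^^^^^^^^^^^^^^^^^^^^^^^^^^^^^^^^^^^^^^^^^^^^^^^^^^^^^^^^^^^^^^^^^^^^^^^^^^^^^^^^^^^^^^^^^^^^^^^^^^^^^
  File "h.py", line 25, in <genexpr>
    c=min((minimize(f,np.array(c0)+d,method="Nelder-Mead",options=dict(initial_simplex=np.array(c0)+d+np.array([[0,0],[.004,0],[0,.004]]))) for d in ([0,0],[.004,.004],[-.004,-.004],[.004,-.004],[-.004,.004])),key=lambda m:m.fun).x
           ~~~~~~~~^^^^^^^^^^^^^^^^^^^^^^^^^^^^^^^^^^^^^^^^^^^^^^^^^^^^^^^^^^^^^^^^^^^^^^^^^^^^^^^^^^^^^^^^^^^^^^^^^^^^^^^^^^^^^^^^^^^^^^^^
    
[... 220 characters left out ...]
ile "h.py", line 24, in <lambda>
    f=lambda c:-(np.minimum(ring(c,r-.004),190).mean()-np.minimum(ring(c,r+.003),190).mean())
                            ~~~~^^^^^^^^^^
  File "h.py", line 23, in <lambda>
    ring=lambda c,rr:S(np.c_[c[0]+rr*np.cos(q),c[1]+rr*np.sin(q),q*0+h+z])
                     ~^^^^^^^^^^^^^^^^^^^^^^^^^^^^^^^^^^^^^^^^^^^^^^^^^^^^
  File "h.py", line 22, in <lambda>
    S=lambda X:cv2.remap(g,proj(X).astype(np.float32)[:,None],None,cv2.INTER_LINEAR)[:,0]
                           ~~~~^^^
  File "h.py", line 7, in proj
    c=env.calibration(n); p=(np.atleast_2d(X)@c["R"].T+c["t"])@c["mtx"].T; return p[:,:2]/p[:,2:]
ValueError: time passes only in moves, steps and waits
```

```bash
python3 - <<'E'
s=open('h.py').read()
s=s.replace("def unproj","import functools\ncal=functools.lru_cache(None)(env.calibration)\ndef unproj",1).replace("c=env.calibration(n)","c=cal(n)")
s=s.replace("-1.5*strip(a,.014)-1.5*strip(a,-.014)","")
open('h.py','w').write(s)
E
python3 - <<'E'
from h import *
im=cv2.imread("pics/top0.png"); out=[]
est=dict(M=((224.7,271.1),(196,236.8)),L=((347.1,269.6),(323.4,227.2)),S=((431.5,218.5),(432.3,177.6)))
for k,o in zip(est,((150,210),(285,210),(380,165))):
    X,T=unproj(est[k][0],PAN[k][1]),unproj(est[k][1],PAN[k][3]+.003);d=(T-X)[:2];a=np.arctan2(d[1],d[0])
    c,af,s=fit(im,k,X[:2],a); print(k,X[:2].round(4),a.round(3),np.hypot(*d).round(3),'fit',c.round(4),af.round(3),round(float(s)))
    cr=cv2.resize(im[o[1]:o[1]+70,o[0]:o[0]+100] if k!='M' else im[225:300,165:265],(400,200 if k=='x' else 280),interpolation=cv2.INTER_CUBIC) if 0 else cv2.resize(im[o[1]+10:o[1]+75+10,o[0]+20:o[0]+105],None,fx=4,fy=4,interpolation=cv2.INTER_CUBIC)
    c1=cr.copy(); overlay(c1,k,*c,af,s=4,off=(o[0]+20,o[1]+10)); out.append(c1)
o=np.vstack([np.hstack(out[:2]),np.hstack([out[2],out[2]*0])]); cv2.imwrite("pics/fit0.png",o); print(o.shape)
E
```

```text
M [0.6049 0.2171] 0.284 0.123 fit [0.6066 0.2169] 0.319 -75
L [ 0.4711 -0.0848] 0.07 0.132 fit [ 0.4741 -0.0853] 0.16 -66
S [ 0.501  -0.3573] -0.492 0.116 fit [ 0.5031 -0.358 ] -0.452 -60
(600, 680, 3)
```

View pics/fit0.png

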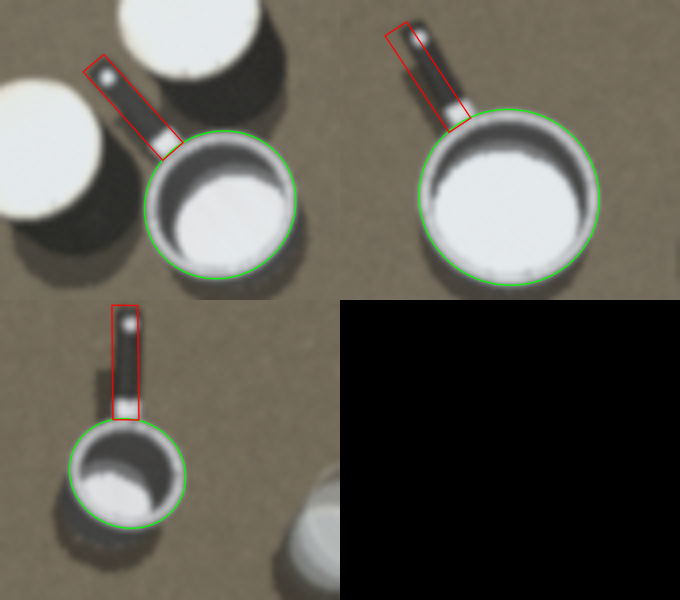

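The rim fits lie right on the pans. The handle angles are M≈0.29, L≈0.07 and S≈-0.48: the L overlay is turned too far, so I use the clicked tip there. Next I grip the middle pan's rim and draw it out.

```bash
cat >> h.py <<'E'
def down(a,k=0):
    """tool down, x axis at heading a (+ half turn k)"""
    a=a+k*np.pi; c,s=np.cos(a),np.sin(a); return np.array([[c,s,0],[s,-c,0],[0,0,-1.]])
def st(m):
    o=env.observe(); print(m,"t%.1f"%o["clock"],o["position"].round(4),"F",o["force"].round(1),"gap%.3f"%o["finger_gap"],"ff%.1f"%o["finger_force"],"q",o["joint_positions"].round(2))
def best(P,a):
    q0=env.observe()["joint_positions"]; c=[(np.abs(q-q0).max(),k) for k in(0,1) if (q:=env.ik(P,down(a,k))) is not None]; print(c); return down(a,min(c)[1])
E
python3 - <<'E'
from h import *
M=np.array([.6066,.2169]);a=.29;u=np.array([np.cos(a),np.sin(a)])
g=M-.047*u; e=g-.125*u
R=best(np.r_[g,.16],a+np.pi/2)   # y axis radial
env.move_pose(np.r_[g,.16],R); st("above")
cv2.imwrite("pics/t1.png",env.camera("top")[:,:,::-1])
env.move_linear(np.r_[g,.041],speed=.12); st("down")
env.close_gripper(40); st("closed")
if env.observe()["finger_gap"]>.03:
    env.move_linear(np.r_[e,.041],speed=.08); st("dragged")
    env.dwell(.2); env.open(); st("open")
    env.move_linear(np.r_[e,.16],speed=.15); st("up")
cv2.imwrite("pics/t2.png",env.camera("top")[:,:,::-1])
E
```

```text
[(np.float64(0.6092940037027159), 0), (np.float64(2.6262255265850807), 1)]
above t2.1 [0.5607 0.206  0.16  ] F [ 0.   0.  -0.2] gap1.001 ff0.0 q [-0.76  0.49  0.55  1.5  -0.27  1.22  0.13]
down t3.2 [0.5624 0.2036 0.0419] F [0.  0.8 0.3] gap1.002 ff0.0 q [-0.72  0.61  0.51  1.63 -0.34  0.99  0.19]
closed t3.9 [0.5615 0.2041 0.0415] F [-2.8  0.9  3.7] gap0.096 ff39.4 q [-0.72  0.61  0.51  1.63 -0.34  0.99  0.19]
dragged t5.7 [0.4419 0.1677 0.0411] F [ 1.  -0.2  2.8] gap0.097 ff41.6 q [-0.83  0.4   0.54  1.98 -0.27  0.84  0.15]
open t6.6 [0.4417 0.1677 0.041 ] F [ 0.1 -0.  -0.1] gap0.997 ff0.0 q [-0.83  0.4   0.54  1.98 -0.27  0.84  0.15]
up t7.5 [0.441  0.1675 0.1592] F [-0.3 -0.  -0.8] gap1.003 ff0.0 q [-0.9   0.23  0.6   1.85 -0.14  1.11  0.04]
```

View pics/t2.png

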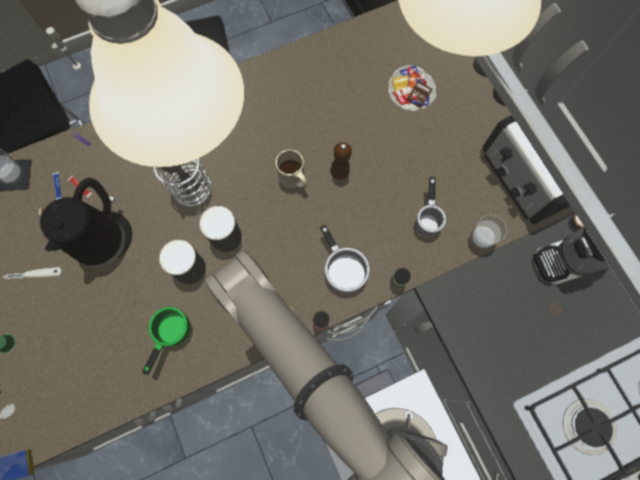

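The pan is hidden under the forearm around (260,280). I swing the arm back to look.

Run:
```python
from h import *
env.set_joints([-1.364, 0.311, 0.014, 1.512, -0.004, 1.319, -0.027])
im=np.ascontiguousarray(env.camera("top")[:,:,::-1]);cv2.imwrite("pics/t3.png",im); st("away")
c,a,s=fit(im,"M",(.487,.181),.29); print("M",c.round(4),a,s)
c2,a2,s2=fit(im,"L",(.4741,-.0853),.1); print("L",c2.round(4),a2,s2)
X=proj(np.r_[c,.06])[0]; o=(int(X[0])-70,int(X[1])-60)
cr=cv2.resize(im[o[1]:o[1]+100,o[0]:o[0]+130],None,fx=4,fy=4,interpolation=cv2.INTER_CUBIC); overlay(cr,"M",*c,a,s=4,off=o); cv2.imwrite("pics/t3c.png",cr)
```

```text
away t9.4 [0.1377 0.532  0.2308] F [-0.2 -0.5 -0.1] gap0.999 ff0.0 q [-1.36  0.31  0.02  1.51 -0.    1.32 -0.03]
M [0.4891 0.1793] 0.35 -67.42806
L [ 0.474  -0.0853] 0.16 -66.37289
```

View pics/t3c.png

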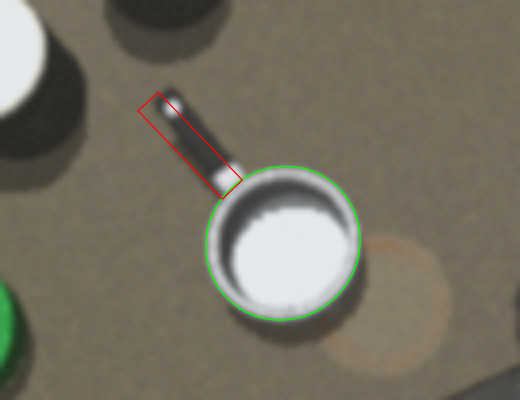

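Rim fit good; handle end centre at crop (165,93), base (228,178): I take the angle from those points. Then grasp the handle, lift and nest.

Run:
```python
from h import *
c=np.array([.4891,.1793]); X=proj(np.r_[c,.06])[0]; o=np.array([int(X[0])-70,int(X[1])-60])
for p,z in(((165,93),.081),((228,178),.070)):
    d=unproj(np.array(p)/4+o,z)[:2]-c; print(np.hypot(*d).round(3),np.arctan2(d[1],d[0]).round(3))
d=unproj(np.array((165,93))/4+o,.079)[:2]-c; a=np.arctan2(d[1],d[0])
a=.27 if not .2<a<.34 else a; print("a",a)
u=np.array([np.cos(a),np.sin(a)]); rg=.077; g=c+rg*u
hz=.061+np.tan(np.radians(10))*(rg-.051)
z=hz-.014                        # tip of fingers 14 mm under handle middle
R=best(np.r_[g,.17],a)
L=np.array([.474,-.0853]); aM=.85; uM=np.array([np.cos(aM),np.sin(aM)])
k=0 if np.allclose(R,down(a,0)) else 1
for P,RR in((np.r_[g,z],R),(np.r_[L+rg*uM,z+.1],down(aM,k)),(np.r_[L+rg*uM,z+.004],down(aM,k))):
    q=env.ik(P,RR); print(None if q is None else q.round(2))
np.save("m.npy",np.r_[c,a,rg,z,k])
env.move_pose(np.r_[g,.17],R); st("above")
env.move_linear(np.r_[g,z],speed=.1); st("down")
env.close_gripper(110); st("closed")
env.move_linear(np.r_[g,z+.012],speed=.03); env.dwell(.2); st("lift12")
```

```text
0.124 0.254
0.054 0.292
a 0.25435921688551894
[(np.float64(1.4057734175869654), 0), (np.float64(1.602864308369823), 1)]
[-0.79  0.63  0.62  1.62 -0.41  1.02 -1.36]
[-0.64  0.42  0.89  1.73 -0.35  1.16 -0.38]
[-0.6   0.56  0.86  1.83 -0.5   0.98 -0.26]
above t11.3 [0.563  0.2005 0.1699] F [-0.3 -0.   0.3] gap1.001 ff0.0 q [-0.81  0.5   0.65  1.49 -0.31  1.25 -1.43]
down t12.7 [0.5644 0.1988 0.0524] F [0.3 0.4 0. ] gap1.001 ff0.0 q [-0.77  0.62  0.6   1.62 -0.39  1.02 -1.37]
closed t13.3 [0.5637 0.1993 0.0521] F [-0.   0.5  2.8] gap0.179 ff107.2 q [-0.77  0.62  0.6   1.62 -0.39  1.02 -1.37]
lift12 t14.1 [0.5634 0.1986 0.0633] F [-0.2  0.6 -3.4] gap0.187 ff107.3 q [-0.78  0.61  0.6   1.61 -0.38  1.04 -1.38]
```

Run:
```python
from h import *
c0,c1,a,rg,z,k=np.load("m.npy"); u=np.array([np.cos(a),np.sin(a)]); g=np.array([c0,c1])+rg*u
L=np.array([.474,-.0853]); aM=.85; uM=np.array([np.cos(aM),np.sin(aM)]); h=L+rg*uM
env.move_linear(np.r_[g,z+.11],speed=.12); st("up")
env.move_linear(np.r_[h,z+.11],speed=.12,frame=down(aM,int(k))); st("over")
env.move_linear(np.r_[h,z+.075],speed=.08); env.dwell(.3); st("hover"); print("cmd",h)
t=env.camera("top")[:,:,::-1]; s=env.camera("scene")[:,:,::-1]
X=proj(np.r_[L,.06])[0].astype(int); Y=proj(np.r_[L,.06],"scene")[0].astype(int)
f=lambda im,p:cv2.resize(im[p[1]-75:p[1]+75,p[0]-65:p[0]+65],None,fx=3,fy=3,interpolation=cv2.INTER_CUBIC)
cv2.imwrite("pics/hov.png",np.hstack([f(t,X),f(s,Y)])); print(X,Y)
```

```text
up t15.0 [0.5628 0.1986 0.1606] F [-0.9 -0.6 -2.8] gap0.179 ff107.4 q [-0.81  0.51  0.65  1.5  -0.32  1.24 -1.43]
over t17.1 [ 0.5249 -0.0267  0.1615] F [-0.1  1.  -3.1] gap0.181 ff107.4 q [-0.45  0.35  0.61  1.71 -0.21  1.16 -0.51]
hover t18.0 [ 0.5252 -0.0275  0.1271] F [-0.1  0.3 -3.2] gap0.183 ff107.3 q [-0.44  0.38  0.59  1.75 -0.24  1.08 -0.48]
cmd [ 0.5248187  -0.02745141]
[346 268] [326 218]
```

View pics/hov.png

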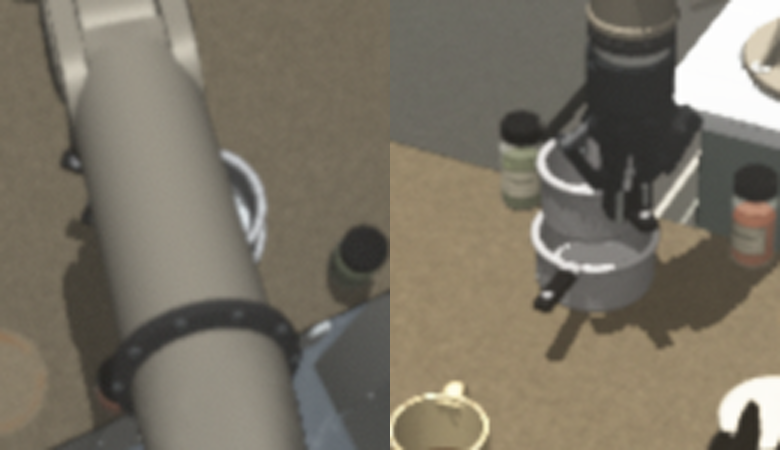

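The scene view (right half) shows the middle pan upright and centred over the large one. I lower it in steps while watching the force.

```bash
cat >> h.py <<'E'
def lower(h,z1,zend,step=.005):
    """step down until the weight is taken; returns True on contact near the floor"""
    f0=env.observe()["force"].copy()
    for zz in np.arange(z1,zend-1e-6,-step):
        env.move_linear(np.r_[h,zz],speed=.04); o=env.observe(); d=o["force"]-f0
        if abs(d[2])>2 or np.hypot(d[0],d[1])>4: print("contact at",zz.round(4),"above end",(zz-zend).round(4)); st("c"); return zz
    st("end"); return zend
E
python3 - <<'E'
from h import *
c0,c1,a,rg,z,k=np.load("m.npy")
L=np.array([.474,-.0853]); aM=.85; uM=np.array([np.cos(aM),np.sin(aM)]); h=L+rg*uM
env.move_linear(np.r_[h,z+.035],speed=.06); st("in?")
zz=lower(h,z+.03,z+.001,.003)
E
```

```text
in? t18.9 [ 0.5251 -0.0276  0.0868] F [ 0.4  0.4 -2.9] gap0.181 ff107.3 q [-0.42  0.43  0.58  1.8  -0.28  0.99 -0.45]
contact at 0.0546 above end 0.002
c t21.4 [ 0.5257 -0.0272  0.0559] F [-1.5  1.1  4.3] gap0.185 ff108.7 q [-0.4   0.47  0.56  1.83 -0.31  0.93 -0.43]
```

Run:
```python
from h import *
p=env.observe()["position"]
env.open(); st("open")
env.move_linear([p[0],p[1],.19],speed=.12)
c=np.array([.503,-.358]);a=-.48;u=np.array([np.cos(a),np.sin(a)]);rg=.066;g=c+rg*u
R=best(np.r_[g,.19],a)
env.move_pose(np.r_[g,.19],R); st("aboveS")
t=np.ascontiguousarray(env.camera("top")[:,:,::-1]); s=env.camera("scene")[:,:,::-1]
L=np.array([.474,-.0853])
for n,z,a0 in(("L",0,.07),("M",.004,.85)): print(n,*fit(t,n,L,a0,z))
X=proj(np.r_[L,.06])[0].astype(int); Y=proj(np.r_[L,.06],"scene")[0].astype(int)
f=lambda im,p:cv2.resize(im[p[1]-75:p[1]+75,p[0]-65:p[0]+65],None,fx=3,fy=3,interpolation=cv2.INTER_CUBIC)
cv2.imwrite("pics/nest.png",np.hstack([f(t,X),f(s,Y)]))
```

```text
open t22.1 [ 0.5248 -0.0275  0.0545] F [ 0.5  0.5 -0. ] gap1.002 ff0.0 q [-0.4   0.48  0.56  1.83 -0.31  0.93 -0.43]
[(np.float64(0.5928561623449912), 0), (np.float64(2.323815187919149), 1)]
aboveS t24.7 [ 0.563  -0.3862  0.1899] F [ 0.3  0.3 -0.3] gap1.000 ff0.0 q [ 0.11  0.74  0.91  1.18 -0.57  1.47 -1.11]
L [ 0.47443716 -0.08372627] 0.14500000000000002 -44.65854
M [ 0.48228803 -0.08683463] 0.905 -28.21811
```

View pics/nest.png

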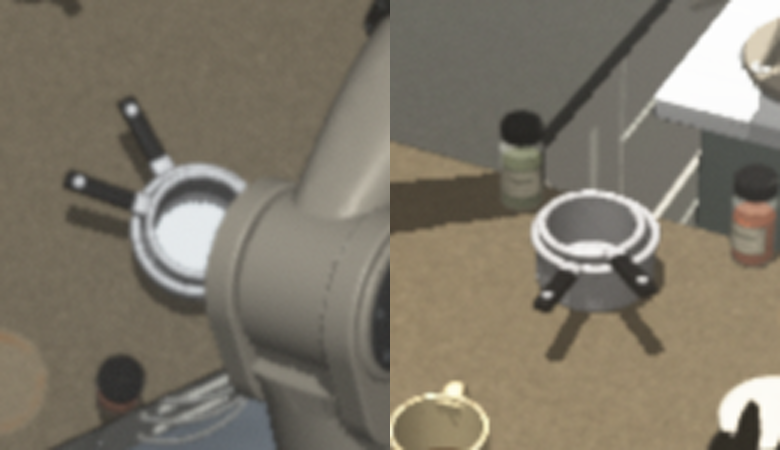

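The middle pan stands flat and centred in the large one, with the handles about 0.8 rad apart (scene view right; in the crop L rim x 531–659 and M rim about 541–647). Next the small pan.

Run:
```python
from h import *
c=np.array([.503,-.358]);a=-.48;u=np.array([np.cos(a),np.sin(a)]);rg=.066;g=c+rg*u
z=.067+np.tan(np.radians(10))*(rg-.040)-.013
L=np.array([.474,-.0853]);aS=-.62;uS=np.array([np.cos(aS),np.sin(aS)]);h=L+rg*uS
print([None if (q:=env.ik(P,R)) is None else q.round(2) for P,R in((np.r_[g,z],down(a)),(np.r_[h,z+.12],down(aS)),(np.r_[h,z+.008],down(aS)))])
env.move_linear(np.r_[g,z],speed=.12); st("down")
env.close_gripper(110); st("closed")
env.move_linear(np.r_[g,z+.012],speed=.03); env.dwell(.2); st("lift12")
if env.observe()["finger_gap"]>.12:
    env.move_linear(np.r_[g,z+.12],speed=.12); st("up")
    env.move_linear(np.r_[h,z+.12],speed=.12,frame=down(aS)); st("over")
    env.move_linear(np.r_[h,z+.082],speed=.08); env.dwell(.3); st("hover"); print("cmd",h)
    t=env.camera("top")[:,:,::-1]; s=env.camera("scene")[:,:,::-1]
    X=proj(np.r_[L,.06])[0].astype(int); Y=proj(np.r_[L,.1],"scene")[0].astype(int)
    f=lambda im,p:cv2.resize(im[p[1]-75:p[1]+75,p[0]-65:p[0]+65],None,fx=3,fy=3,interpolation=cv2.INTER_CUBIC)
    cv2.imwrite("pics/hov2.png",np.hstack([f(t,X),f(s,Y)]))
```

```text
[array([ 0.11,  0.85,  0.85,  1.35, -0.64,  1.23, -1.05]), array([-0.55,  0.49,  1.06,  1.65, -0.45,  1.27, -1.59]), array([-0.48,  0.62,  0.97,  1.78, -0.58,  1.06, -1.49])]
down t26.1 [ 0.562  -0.3892  0.0597] F [-0.3 -0.2 -0.1] gap1.000 ff0.0 q [ 0.11  0.85  0.85  1.34 -0.64  1.23 -1.05]
closed t26.7 [ 0.5618 -0.3883  0.0589] F [ 0.5 -0.   2.3] gap0.185 ff107.4 q [ 0.11  0.85  0.85  1.35 -0.64  1.23 -1.05]
lift12 t27.5 [ 0.5614 -0.3884  0.0703] F [-0.4 -0.2 -2.8] gap0.181 ff107.5 q [ 0.11  0.84  0.86  1.33 -0.63  1.25 -1.05]
up t28.5 [ 0.5612 -0.3879  0.1774] F [-0.8  0.7 -1.6] gap0.181 ff107.5 q [ 0.11  0.75  0.9   1.2  -0.57  1.44 -1.11]
over t30.9 [ 0.5276 -0.1244  0.1787] F [-0.7  0.3 -3.1] gap0.181 ff107.5 q [-0.54  0.49  1.06  1.65 -0.45  1.27 -1.59]
hover t31.8 [ 0.528  -0.1237  0.141 ] F [ 0.1  0.3 -1.8] gap0.183 ff107.5 q [-0.52  0.53  1.03  1.7  -0.48  1.19 -1.56]
cmd [ 0.52771598 -0.12364832]
```

View pics/hov2.png

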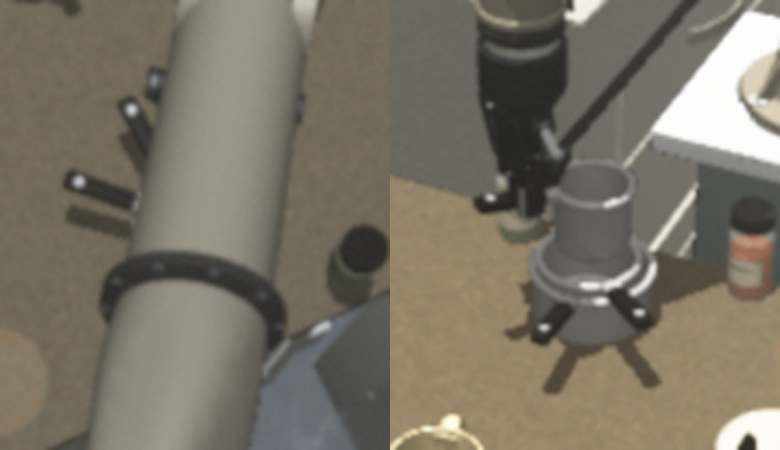

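The small pan is upright and centred over the nest (crop x≈594 against 593). Lowering.

Run:
```python
from h import *
rg=.066;z=.067+np.tan(np.radians(10))*(rg-.040)-.013
L=np.array([.474,-.0853]);aS=-.62;uS=np.array([np.cos(aS),np.sin(aS)]);h=L+rg*uS
env.move_linear(np.r_[h,z+.05],speed=.06); st("in?")
zz=lower(h,z+.045,z+.004,.003)
if zz<z+.015:
    env.open(); st("open"); env.dwell(.2)
    p=env.observe()["position"]; env.move_linear([p[0],p[1],.2],speed=.12)
    env.set_joints([-1.364, 0.311, 0.014, 1.512, -0.004, 1.319, -0.027]); st("away")
    t=env.camera("top")[:,:,::-1]; s=env.camera("scene")[:,:,::-1]
    X=proj(np.r_[L,.06])[0].astype(int); Y=proj(np.r_[L,.06],"scene")[0].astype(int)
    f=lambda im,p:cv2.resize(im[p[1]-75:p[1]+75,p[0]-65:p[0]+65],None,fx=3,fy=3,interpolation=cv2.INTER_CUBIC)
    cv2.imwrite("pics/fin.png",np.hstack([f(t,X),f(s,Y)]))
```

```text
in? t32.6 [ 0.5278 -0.1239  0.1085] F [ 0.3 -0.6 -3.2] gap0.182 ff107.5 q [-0.5   0.56  1.    1.74 -0.52  1.13 -1.53]
contact at 0.0646 above end 0.002
c t36.1 [ 0.5289 -0.1245  0.0664] F [-0.3 -0.7  7.4] gap0.189 ff108.5 q [-0.47  0.61  0.96  1.78 -0.57  1.05 -1.49]
open t36.8 [ 0.5277 -0.1236  0.0645] F [-0.7 -0.8 -0.1] gap0.999 ff0.0 q [-0.47  0.62  0.96  1.78 -0.57  1.05 -1.49]
away t41.0 [0.1369 0.5324 0.2309] F [-0.2  0.2 -0.4] gap1.000 ff0.0 q [-1.36  0.31  0.02  1.51 -0.    1.32 -0.03]
```

View pics/fin.png

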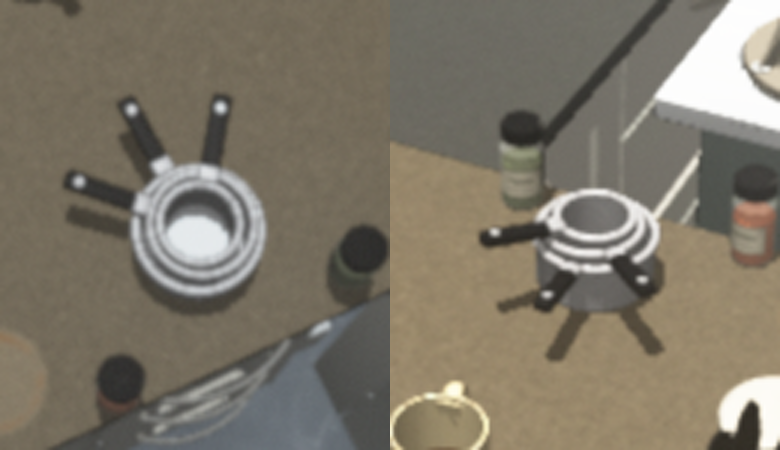

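The three pans are concentric and level. Their handles are fanned, with tips at crop (75,180), (128,103) and (221,100), and the contact heights show each pan on the floor of the one below. I'm handing it in.

Run:
```python
from plant import env
print(env.close_job())
```

```text
the job is handed in; nothing more can be done
None
```

The job is handed in at about 41 s of the 66 s allowed: by the last pictures and contact heights, both pans sit flat in the large pan, with the handles fanned and nothing else disturbed; the judge gave no verdict.

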